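Set a jig's gap to the gauge blade

ROBOT

A 6-joint arm with a two-finger parallel gripper is mounted at the origin on a cart in front of the work surface, level with it; the furniture and walls round the work are solid. World frame = base frame: x ahead of the robot, y to its left, z up, the work surface at z = 0. Lengths are in m, angles in rad, forces in N, time in s.
With the tool pointing down it reaches from about 0.35 to 0.775 m from the base axis. Payload 7.3 kg.
Tool frame: the origin (TCP) lies on the centre line of the jaws, within the pads' length; the fingertips stand 17 mm ahead of it and the grasp point (between the pads) lies 2 mm behind it (robot.tip_extent is the distance from the TCP to the fingertips, in m); z points along the fingers, y is the line along which they close (so a half turn about z gives the same grasp; the last joint's range is limited). The gripper opens to 92 mm and grips with 3 to 60 N. Pads are 19 mm wide; open, the fingers measure 130 mm over their backs; the gripper's body (75 mm by 190 mm) begins 47 mm behind the grasp point.
Start: joints at [1.029, 0.342, 1.524, -0, 1.275, -0.146], TCP at [0.202, 0.484, 0.244] pointing down, gripper open.
Joint ranges: [-2.53, 2.53], [-0.77, 2.02], [0.04, 2.7], [-1, 4.14], [0.28, 2.66], [-3.11, 3.11]. Speed limits (rad/s): [2.57, 2.57, 3.14, 3.14, 3.14, 3.14].

INTERFACE

Orientations are given as [roll, pitch, yaw] about the fixed x, y, z axes, in that order (R = Rz(yaw) Ry(pitch) Rx(roll)).
In Python, from cell import robot gives the robot as it stands.
- The arm moves only by the tool step_arm, never from a script. Its argument "motion" is a list of rows, each a list of 2 entries, a list of its own where there are three numbers: the shift along the tool's x, y, z in units of 60 mm (1.0 is 60 mm), then the turn about the tool's z in rad. In form: [[[x, y, z], spin], ...]. A call has 1 to 10 rows; each row is the pose to reach, as a shift and turn from the pose commanded when the call began, along the tool's axes at that moment; what a row does not reach only later rows make up. A row lasts 1/8 s, in which the tool goes at most 62.5 mm and 10.7 degrees, less where a joint would pass 70% of its speed; a pose out of reach is approached as far as the arm can. A call with a gripper value outside its range is refused whole. "hand" is the closure in counts, from 0 (fully open) to 255 (shut), set as the call begins (left out, the last holds). The fingers move at their own pace and stop on an object; "squeeze" is the grip in N (left out, the last holds). Time passes only in rows, so rows that repeat a pose let the fingers close. It gives the time, the measured TCP pose, the force, the opening and the grip force at its end, in the units of the state.
- robot.observe(): the state, without advancing time (a new reading comes with each control period).
- robot.read_camera(name): name is "scene" or "top" or "wrist"; returns a dict with "pixels" (420x560x3 uint8, red, green, blue), "intrinsics" (3x3 intrinsics, pixels), "xyz" and "rotation" of the camera in the world; the wrist camera has in their place "T_tool_cam" (4x4, takes a point from camera to tool coordinates, whose origin is the TCP and whose axes are the flange's). Camera axes: x right, y up, looking along -z (the intrinsics and any distortion apply to the point x, -y, -z); pixel columns grow to the right and rows downward; lengths in m; the calibration is good to about 2 mm. A picture is of the moment at which its call begins: read the wrist's pose just before it. There is no depth.
- robot.hand_in(): hands the job in; it is judged then, once.
The state is a dict: "time": time; "qpos": joint angles; "qvel": joint speeds; "joint_efforts": joint torques, N m; "tool_pos": TCP position; "tool_rot": TCP orientation; "contact_force": force on the tool from outside, world axes, zero at the start; "torque": the same for the moment, N m; "opening": finger opening in m; "grip_force": force on a finger pad.
Only numpy, scipy, OpenCV 4.12 (cv2) and the standard library are available. Lean on these libraries where they do the work, as an engineer would, in place of code of your own. Each camera call takes 0.05 s, during which the arm holds its last target. There are 200 camera calls.

TASK

Two lead-bending jigs stand on the bench, and a flat steel gauge blade lies in the gap of one of them. Turn that jig's adjusting screw clockwise until its foot has come down on the blade and nips it lightly, so that the blade just drags but is not clamped hard, and let go. Leave the blade where it lies and leave the other jig's screw as it is.

Things in the scene. Friction and masses are not known exactly. Their poses are not given: they have to be found in the camera images.
- screw_grip (a point): Centre of the upright steel bar heading the screw to turn, on its vertical axis, 98 mm above the bench. Bar 46 mm long (x), 10 thick (y), 28 high (12 below this point, 16 above; z up); the jig's flat arm top is 26 mm below, nothing stands higher. It keeps its height and stays where left (friction 0.12 N m). Clockwise from above lowers the foot 8 mm/rad. Needs 0.7-1.1 rad; it can be overtightened.
- foot: That jig's round steel foot, 26 mm wide, under the screw; origin at its underside, z up. Sprung; moves only up and down. Its x axis points along the jig's arm, from screw to rear column. Starts 3 to 7 mm above the blade; meets it when the bar is 0.3 rad short of in line with the arm. Bar in line with the arm (its x along this x): nipped just right, 3.6 N. 0.3 rad farther: too tight.
- gauge: Loose flat steel gauge blade, 6 mm thick, 115 mm long, lying across the jig's 18 mm high base plate, through the gap under the foot. Tongue 18 mm wide, grip end 30 mm wide with a dark spot. Origin on its underside, 55 mm from the tongue's end; y points along it to the grip end, z up. It tells which of the two like jigs is meant.
- spare_tip (a point): Near one end of the like screw bar on the other jig, whose gap is empty: 22 mm from that screw's axis along its bar (x of this point), 98 mm above the bench. To be left as it is. Both jigs are dark grey, fixed to the bench, 115 mm deep, 100 mm wide, 110 mm high with the screw; base plate below, column at the back, arm over the gap.

How it is judged:
At the end, for the whole second after the job is handed in: The foot presses on the gauge blade with 0.4 to 6 N; the blade is at rest within 15 mm of where it lay (contact force between foot and gauge between 0.4 and 6 N and distance of gauge from where it was at the start of the episode below 0.015 m and linear speed of gauge below 0.02 m/s); the robot touches nothing.
It fails at once if the other jig's screw is turned (its bar's end moves more than 8 mm) (distance of spare_tip from where it was at the start of the episode above 0.008 m).
It fails at once if the gauge blade is pulled or knocked more than 25 mm from where it lay (distance of gauge from where it was at the start of the episode above 0.025 m).
It also fails if it takes over 32 s, if anything falls off the work surface, if the arm or the gripper's body presses on something with over 40 N, if the wrist force passes 120 N, or if a joint passes its speed limit or range.

## Working session

There is one attempt and no reset: what is moved stays moved. The work goes in short steps, Python scripts to look and compute and a tool call to move; the robot and the scene stay as the last step left them, time stands still between calls to the robot, and variables do not carry over. Pictures are saved under pics/ and viewed, at most 10 in all, crops included, and the job is handed in when it is done.

Besides the shell and the picture viewer there is one more tool, called as name([rows], argument=value, ...), one row to a line, values as JSON. step_arm: Moves the arm, as the interface text tells. Its arguments: {"type":"object","properties":{"motion":{"type":"array"},"hand":{"type":"number"},"squeeze":{"type":"number"}},"required":["motion"]}

```bash
mkdir -p pics
python3 - <<'E'
from cell import robot
import cv2,numpy as np
s=robot.observe();print({k:np.round(v,3) for k,v in s.items()})
for n in("scene","top"):
    c=robot.read_camera(n);cv2.imwrite(f"pics/{n}0.png",c["pixels"][:,:,::-1]);print(n,c["intrinsics"],c["xyz"],c["rotation"])
c=robot.read_camera("wrist");print(c.keys(),c["T_tool_cam"],c["intrinsics"])
E
```

```text
{'time': np.float64(0.0), 'qpos': array([ 1.029,  0.343,  1.525, -0.   ,  1.275, -0.146]), 'qvel': array([ 0.   ,  0.001,  0.   , -0.   , -0.   ,  0.001]), 'joint_efforts': array([ 2.0000e-03, -4.3123e+01, -2.4422e+01,  7.2000e-02,  5.6000e-02,
       -0.0000e+00]), 'tool_pos': array([0.202, 0.484, 0.243]), 'tool_rot': array([-3.14 , -0.   ,  2.746]), 'contact_force': array([0.706, 0.548, 0.279]), 'torque': array([-0.047,  0.017,  0.021]), 'grip_force': np.float64(0.0), 'opening': np.float64(0.092)}
scene [[544.16024816   0.         283.89014779]
 [  0.         544.16024816 200.92809498]
 [  0.           0.           1.        ]] [ 0.16906086 -0.60392351  0.72191446] [ 0.85152314 -0.00407952 -0.48355903]
top [[520.24918842   0.         287.66667469]
 [  0.         520.24918842 213.74688273]
 [  0.           0.           1.        ]] [0.27899126 0.03302878 1.13402867] [ 2.18579033e-01 -1.41349169e-03 -1.49389227e+00]
dict_keys(['pixels', 'intrinsics', 'T_tool_cam']) [[ 6.92854224e-04  9.60405721e-01  2.78604327e-01  7.51155857e-02]
 [ 9.99999244e-01 -9.48553740e-04  7.82984032e-04 -4.41697918e-04]
 [ 1.01625352e-03  2.78603574e-01 -9.60405652e-01 -1.40516799e-01]
 [ 0.00000000e+00  0.00000000e+00  0.00000000e+00  1.00000000e+00]] [[321.84441699   0.         281.12431272]
 [  0.         321.84441699 205.62918107]
 [  0.           0.           1.        ]]
```

View pics/top0.png

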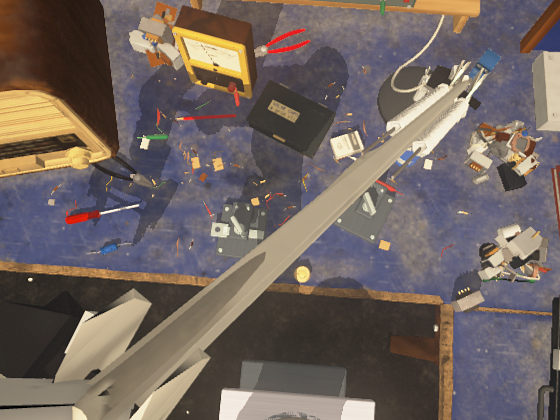

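View pics/scene0.png

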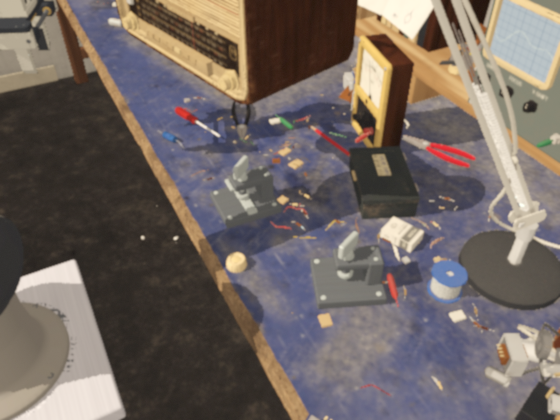

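The top view shows two jigs, at about (240,228) and (368,208). The left one has a light blade end at (220,230). A lamp arm crosses overhead. I'll zoom in on both jigs and triangulate the lamp arm's height.

```bash
cat > h.py <<'E'
import numpy as np,cv2
from cell import robot
from scipy.spatial.transform import Rotation as Ro
def cam(n):
    s=robot.observe();c=robot.read_camera(n)
    if n=="wrist":
        T=np.eye(4);T[:3,:3]=Ro.from_euler("xyz",s["tool_rot"]).as_matrix();T[:3,3]=s["tool_pos"];T=T@c["T_tool_cam"]
        return c["pixels"],c["intrinsics"],T[:3,3],T[:3,:3]
    return c["pixels"],c["intrinsics"],np.array(c["xyz"]),Ro.from_euler("xyz",c["rotation"]).as_matrix()
def ray(C,u,v):
    d=np.linalg.inv(C[1])@[u,v,1];d=C[3]@(d*[1,-1,-1]);return C[2],d/np.linalg.norm(d)
def plane(C,u,v,z):
    o,d=ray(C,u,v);return o+d*(z-o[2])/d[2]
def proj(C,p):
    q=C[3].T@(np.array(p)-C[2]);q=C[1]@(q*[1,-1,-1]);return q[:2]/q[2]
E
python3 - <<'E'
from h import *
t=cam("top");s=cam("scene")
a=cv2.resize(t[0][180:270,195:295],(500,450),interpolation=cv2.INTER_CUBIC)
b=cv2.resize(s[0][145:235,205:285],(400,450),interpolation=cv2.INTER_CUBIC)[:,:300]
cv2.imwrite("pics/z.png",np.hstack([a,b])[:,:,::-1])
print(plane(t,240,228,.098),plane(s,240,165,.098),plane(t,368,208,.098))
# lamp arm epipolar: scene point -> top, at several ranges
for px in((485,90),(440,0)):
    o,d=ray(s,*px)
    for r in(.5,.6,.7,.8,.9,1.): p=o+d*r;print(px,np.round(p,2),np.round(proj(t,p)))
E
```

```text
[0.47158723 0.1433239  0.098     ] [0.47695618 0.15449618 0.098     ] [ 0.53323592 -0.11365188  0.098     ]
(485, 90) [ 0.51 -0.32  0.49] [574. 168.]
(485, 90) [ 0.58 -0.27  0.44] [514. 129.]
(485, 90) [ 0.65 -0.21  0.4 ] [463.  96.]
(485, 90) [ 0.72 -0.15  0.35] [420.  67.]
(485, 90) [ 0.78 -0.1   0.3 ] [382.  43.]
(485, 90) [ 0.85 -0.04  0.26] [349.  21.]
(440, 0) [ 0.49 -0.27  0.55] [554. 162.]
(440, 0) [ 0.56 -0.2   0.52] [485. 118.]
(440, 0) [ 0.62 -0.13  0.48] [426.  80.]
(440, 0) [ 0.69 -0.06  0.45] [374.  47.]
(440, 0) [0.75 0.01 0.41] [328.  18.]
(440, 0) [0.82 0.07 0.38] [288.  -8.]
```

View pics/z.png

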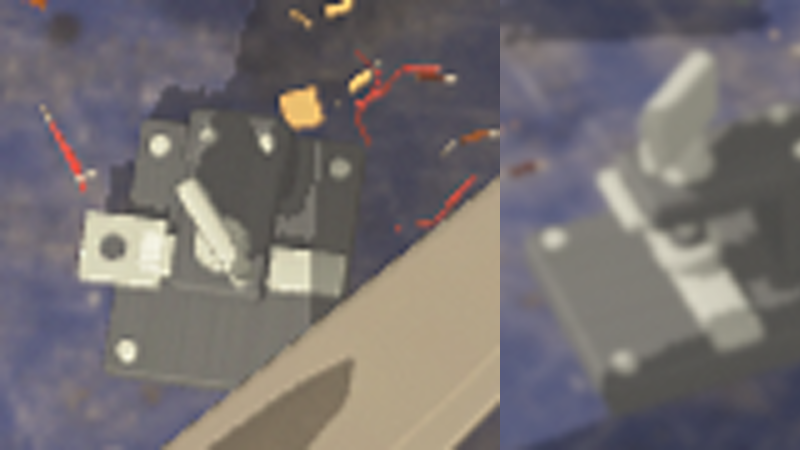

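The close-up confirms that the left jig holds the blade, with its grip end and dark spot at crop (112,245). The bar runs from crop (188,185) to about (245,272), turned anticlockwise from the arm. The lamp is more than 0.9 m up here, so it's clear. Next I'll compute the approach.

Run:
```python
from h import *
t=cam("top")
f=lambda x,y,z:plane(t,195+x/5,180+y/5,z)
a=f(188,185,.114);b=f(243,270,.114);print("bar",a,b,(a+b)/2,np.linalg.norm(a-b))
d=a-b;phi=np.arctan2(d[1],d[0])
g=f(112,245,.024);h=f(345,270,.024);e=g-h;print("phi",phi,"blade dir",np.arctan2(e[1],e[0])-np.pi/2, "base edge", np.arctan2(*(f(145,125,.018)-f(105,370,.018))[[1,0]]))
o=robot.observe();R=Ro.from_euler("xyz",o["tool_rot"]).as_matrix()
print(R.T@(np.r_[((a+b)/2)[:2],.20]-o["tool_pos"])/.06, "spin",o["tool_rot"][2]-(phi+np.pi))
```

```text
bar [0.4898279  0.15858442 0.114     ] [0.45705695 0.13329991 0.114     ] [0.47344242 0.14594217 0.114     ] 0.04139132901289505
phi 0.6571526318610331 blade dir -0.03127424354000663 base edge -0.05455294634645194
[-6.34372979 -3.46156045  0.72597562] spin -1.0529061555078352
```

step_arm([
  [[-0.6,-0.33,0],-0.1],
  [[-1.4,-0.76,0],-0.25],
  [[-2.2,-1.2,0],-0.4],
  [[-3.0,-1.64,0],-0.55],
  [[-3.8,-2.07,0.1],-0.7],
  [[-4.6,-2.51,0.3],-0.85],
  [[-5.3,-2.9,0.5],-0.95],
  [[-5.9,-3.2,0.65],-1.05],
  [[-6.34,-3.46,0.73],-1.05],
  [[-6.34,-3.46,0.73],-1.05],
])

```text
time: 1.55
tool_pos: [0.4741, 0.1447, 0.1994]
tool_rot: [3.141, -0.001, -2.49]
contact_force: [-0.1, -0.2, -0.4]
opening: 0.0914
grip_force: 0.0
```

step_arm([
  [[0,0,0],0],
  [[0,0,0],0],
])

```text
time: 1.8
tool_pos: [0.4729, 0.1471, 0.2002]
tool_rot: [3.142, 0.0, -2.486]
contact_force: [-0.0, -0.4, -0.8]
opening: 0.0921
grip_force: 0.0
```

Run:
```python
from h import *
o=robot.observe();print(o["time"],o["tool_pos"],o["tool_rot"],o["qpos"])
w=cam("wrist");cv2.imwrite("pics/w1.png",w[0][:,:,::-1]);print(proj(w,[.4734,.1459,.114]))
```

```text
1.8 [0.47286257 0.14706006 0.20017682] [ 3.14153308e+00  3.79893294e-04 -2.48612400e+00] [ 1.46472462e-01  3.29125372e-01  1.67216558e+00  2.60990414e-04
  1.13999901e+00 -2.07990148e+00]
[279.83898754 218.14562326]
```

View pics/w1.png

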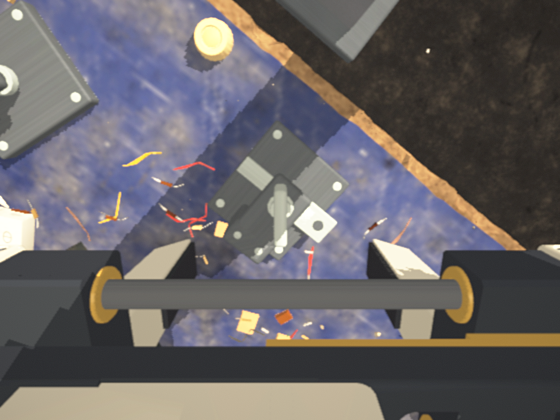

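The wrist view shows the bar running vertically from (280,182) to (280,252), centred as predicted at (280,218). I'll take one zoom to get the arm and plate direction.

Run:
```python
from h import *
w=cam("wrist");np.save("w1.npy",w[0]);cv2.imwrite("pics/w1z.png",cv2.resize(w[0][118:268,200:360],(640,600),interpolation=cv2.INTER_CUBIC)[:,:,::-1])
```

```text
(no output)
```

View pics/w1z.png

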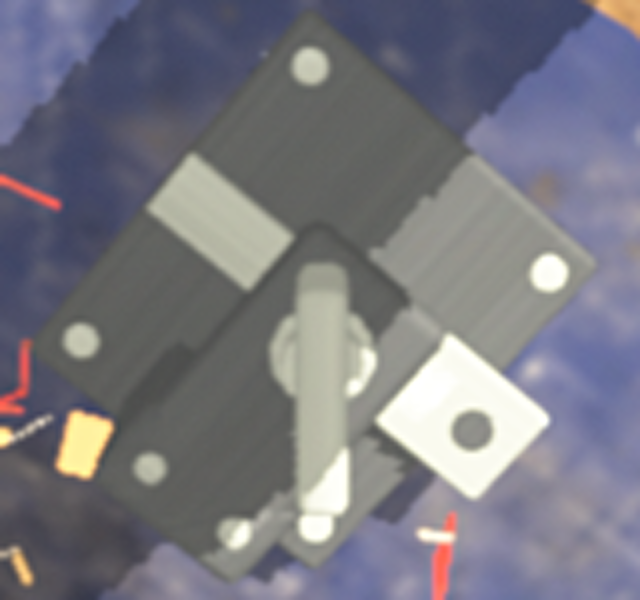

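Run:
```python
from h import *
w=cam("wrist")
f=lambda x,y,z:plane(w,200+x/4,118+y/4,z)
def ang(p,q,z): d=f(*p,z)-f(*q,z);return np.arctan2(d[1],d[0])
print("edge",ang((35,350),(310,10),.018),"screws",ang((80,340),(310,66),.018),"front edge",ang((310,10),(595,265),.018),"blade",ang((455,330),(548,420),.024),
 "arm front",ang((318,222),(407,300),.072))
a=f(323,515,.114);b=f(322,290,.114);print("bar",ang((324,512),(324,292),.114),(a+b)/2,np.linalg.norm(a-b),"yaw",robot.observe()["tool_rot"][2]+np.pi)
o=robot.observe();R=Ro.from_euler("xyz",o["tool_rot"]).as_matrix();print(R.T@((a+b)/2-[0,0,.016]-o["tool_pos"])/.06)
print(f(322,355,.086))
```

```text
edge -0.04211321679573814 screws -0.054563757025285625 front edge -1.6290986102248748 blade -1.6872629081717538 arm front -1.6404226430617965
bar 0.6561688662469293 [0.47390455 0.14689797 0.114     ] 0.043980039365586386 yaw 0.6553957712827865
[-0.01070744 -0.00846287  1.70311841]
[0.47279763 0.14581317 0.086     ]
```

step_arm([
  [[0,0,0.6],0],
  [[0,0,1.2],0],
  [[0,0,1.55],0],
  [[0,0,1.68],0],
  [[0,0,1.68],0],
  [[0,0,1.68],0],
])

```text
time: 2.7
tool_pos: [0.474, 0.1464, 0.1001]
tool_rot: [-3.141, 0.002, -2.487]
contact_force: [-0.1, 0.4, 0.8]
opening: 0.0914
grip_force: 0.0
```

step_arm([
  [[0,0,0],0],
  [[0,0,0],0],
  [[0,0,0],0],
  [[0,0,0],0],
  [[0,0,0],0],
  [[0,0,0],0],
  [[0,0,0],0],
  [[0,0,0],0],
], hand=255, squeeze=20)

```text
time: 3.7
tool_pos: [0.4733, 0.1463, 0.0991]
tool_rot: [3.141, 0.0, -2.487]
contact_force: [-1.0, 1.0, 0.1]
opening: 0.0167
grip_force: 7.6
```

step_arm([
  [[0,0,0],0],
  [[0,0,0],0],
  [[0,0,0],0],
  [[0,0,0],0],
])

```text
time: 4.2
tool_pos: [0.4735, 0.1464, 0.1]
tool_rot: [-3.141, 0.001, -2.487]
contact_force: [-2.8, 0.2, 7.6]
opening: 0.0098
grip_force: 32.9
```

step_arm([
  [[0,0,0],0.08],
  [[0,0,0],0.16],
  [[0,0,0],0.25],
  [[0,0,0],0.34],
  [[0,0,0],0.43],
  [[0,0,0],0.52],
  [[0,0,0],0.6],
  [[0,0,0],0.66],
  [[0,0,0],0.71],
  [[0,0,0],0.71],
])

```text
time: 5.45
tool_pos: [0.4729, 0.1484, 0.1]
tool_rot: [3.138, 0.0, 3.085]
contact_force: [-4.1, 10.2, 8.6]
opening: 0.01
grip_force: 32.9
```

step_arm([
  [[0,0,0],0],
  [[0,0,0],0],
  [[0,0,0],0],
  [[0,0,0],0],
])

```text
time: 5.95
tool_pos: [0.473, 0.1484, 0.1]
tool_rot: [3.138, 0.0, 3.085]
contact_force: [-3.8, 11.3, 9.1]
opening: 0.01
grip_force: 32.9
```

step_arm([
  [[0,0,0],0],
  [[0,0,0],0],
  [[0,0,0],0],
  [[0,0,0],0],
  [[0,0,0],0],
  [[0,0,0],0],
  [[0,0,0],0],
  [[0,0,0],0],
], hand=0)

```text
time: 6.95
tool_pos: [0.4734, 0.1462, 0.0991]
tool_rot: [3.142, 0.0, 3.086]
contact_force: [0.1, 0.4, 0.2]
opening: 0.0856
grip_force: 0.0
```

step_arm([
  [[0,0,-0.3],0],
  [[0,0,-1.0],0],
  [[0,0,-1.7],0],
  [[0,0,-1.7],0],
  [[0,0,-1.7],0],
  [[0,0,-1.7],0],
])

```text
time: 7.7
tool_pos: [0.4726, 0.1461, 0.1998]
tool_rot: [-3.141, -0.003, 3.086]
contact_force: [0.5, -1.2, -0.3]
opening: 0.092
grip_force: 0.0
```

Run:
```python
from h import *
o=robot.observe();print(o["time"],o["tool_pos"],o["tool_rot"],o["opening"])
w=cam("wrist");u,v=proj(w,[.4735,.147,.06]).astype(int);x0,y0=u-80,v-75;print(x0,y0)
cv2.imwrite("pics/w2z.png",cv2.resize(w[0][y0:y0+150,x0:x0+160],(640,600),interpolation=cv2.INTER_CUBIC)[:,:,::-1])
```

```text
7.7 [0.47260381 0.14610947 0.19978956] [-3.14111715e+00 -2.66548998e-03  3.08580583e+00] 0.09195825633369935
202 125
```

View pics/w2z.png

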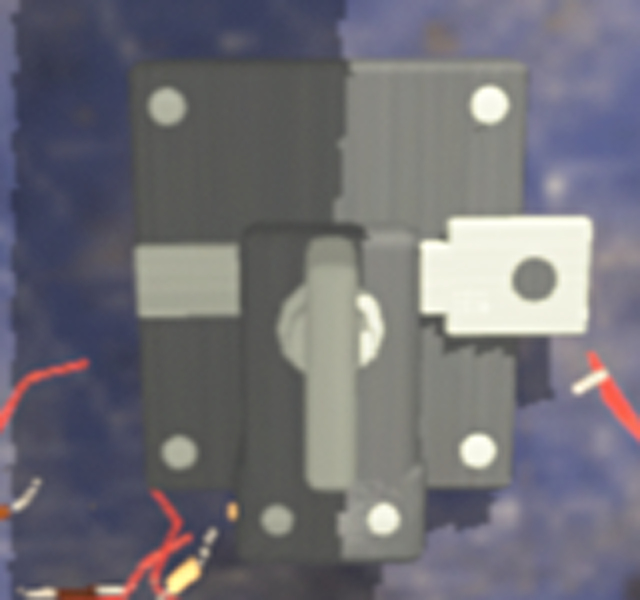

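The bar, crop (332,240) to (332,490), now lies parallel to the arm. The blade is still in the gap with its spot at (533,278). I'll check that the blade hasn't moved, then hand in.

Run:
```python
from h import *
w=cam("wrist")
p=plane(w,202+533/4,125+278/4,.024)
t=cam("top");q=plane(t,195+112/5,180+245/5,.024)
print(p,q,np.linalg.norm(p-q))
if np.linalg.norm(p-q)<.008: print(robot.hand_in())
```

```text
[0.47991676 0.19985589 0.024     ] [0.47936047 0.19990247 0.024     ] 0.0005582400460514605
the job is handed in; nothing more can be done
None
```

I turned the marked jig's screw about 0.71 rad clockwise, until the bar lay in line with the arm. I then let go and backed the arm clear, and handed the job in at about 8 s. The blade moved less than 1 mm and the other jig was never touched. The nip force wasn't measured; it rests on the bar's alignment with the arm.

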